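# Lay out the stew kit and the pancake kit

### The arm

A 6-joint arm with a two-finger parallel gripper is mounted at the origin on the work surface. World frame = base frame: x ahead of the robot, y to its left, z up, the work surface at z = 0. Lengths are in m, angles in rad, forces in N, time in s.
With the tool pointing down it reaches from about 0.35 to 0.975 m from the base axis. Payload 4.9 kg.
Tool frame: the origin (TCP) lies on the front face of the gripper's body, between the roots of the fingers; the fingertips stand 73 mm ahead of it and the grasp point (between the pads) lies 54 mm ahead of it (tip_extent is the distance from the TCP to the fingertips, in m); y points along the fingers, x is the direction in which the jaws open and shut, and the axes are right-handed (so a half turn about y gives the same grasp; the last joint's range is limited). The gripper opens to 85 mm and grips with 20 to 120 N. Pads are 22 mm wide; open, the fingers measure 114 mm over their backs; the gripper's body (76 mm by 85 mm) begins 54 mm behind the grasp point. The pads swing forward as they close: fully open they stand 13 mm farther back than shut.
Start: joints at [0.992, 0.053, 1.613, -0, 1.476, -0.119], TCP at [0.277, 0.56, 0.304] pointing down, gripper open.
Joint ranges: [-3.01, 3.01], [-1.01, 2.22], [0.06, 2.58], [-1.02, 4.17], [0.09, 2.62], [-3.14, 3.14]. Speed limits (rad/s): [2.57, 2.57, 3.14, 3.14, 3.14, 3.14].

### API

Orientations are given as a unit quaternion [w, x, y, z].
In Python, from plant import state, grab_frame, camera_info, job_done, tip_extent gives the robot as it stands.
- The arm moves only by the tool carry_out, never from a script. Its argument "rows" is a list that holds one entry, the list of rows, each a list of 7 numbers: the turn, a rotation vector about the world's x, y, z as a fraction of full scale, then the shift along the world's x, y, z as a fraction of full scale, then the finger opening in mm, from 0 to 85.4. A call has 1 to 5 rows; each row shifts and turns the commanded pose from where the row before left it; what a row does not reach is not made up. Full scale, the value 1, is 40 mm for a shift and 4 degrees for a turn. A row lasts 1/10 s, in which the tool goes at most 50 mm and 8.59 degrees, less where a joint would pass 70% of its speed; a pose out of reach is approached as far as the arm can. A call with a number of a shift or a turn outside -1 to 1 is refused whole. A call with a gripper value outside its range is refused whole. The fingers move at their own pace and stop on an object; the grip force is fixed at half the most. Time passes only in rows, so rows that do not move let the fingers close. It gives the time, the measured TCP pose, the force and the opening at its end, in the units of the state.
- state(): the state, without advancing time (a new reading comes with each control period).
- grab_frame(name): name is "scene" or "top" or "wrist"; returns the picture (420x560x3 uint8, blue, green, red); there is no depth.
- camera_info(name): a dict with "intrinsics" (3x3 intrinsics, pixels), "k1" (the pictures are not rectified: a ray, as slopes to the right and down, at radius r is drawn at 1 + k1 r^2 times it, then the intrinsics apply), "xyz" and "rotation" of the camera in the world; the wrist camera has in their place "tool_from_camera" (4x4, takes a point from camera to tool coordinates, whose origin is the TCP and whose axes are the tool frame's). Camera axes: x right, y down, z forward; pixel columns grow to the right and rows downward; lengths in m; the calibration is good to about 2 mm. A picture is of the moment at which its call begins: read the wrist's pose just before it. camera_info takes no time and is no camera call.
- job_done(): hands the job in, once; it reports no verdict.
The state is a dict: "time": time; "joint_pos": joint angles; "joint_vel": joint speeds; "joint_efforts": joint torques, N m; "tool_pos": TCP position; "tool_rot": TCP orientation; "contact_force": force on the tool from outside, world axes, zero at the start; "ft_torque": the same for the moment, N m; "gripper_width": opening from 0.0 (shut) to 1.0 (fully open).
Only numpy, scipy, OpenCV 4.12 (cv2) and the standard library are available. Lean on these libraries where they do the work, as an engineer would, in place of code of your own. Each camera call takes 0.05 s, during which the arm holds its last target.

### The job

Make up the two cooking kits: the bamboo spatula and the red-capped jar go in the blue tray, the yellow whisk and the steel-capped jar in the white tray. In each tray lay the tool flat along the cork strip, its middle on the strip's middle (pointing either way), and stand the jar upright on the centre of the cork disc. Keep the glass jars upright and set them down gently, let go of everything, and leave the green-capped jar, the pot and the colander where they are.

Things in the scene. Friction and masses are not known exactly. Their poses are not given: they have to be found in the camera images.
- spatula: bamboo spatula lying flat, 200 mm long, tan wood. Handle 14 mm wide and 14 mm high from x=-100 to +35 mm, then a neck and a flat blade 44 mm wide and 6 mm thick to x=+100 mm. Origin: underside at mid-length, still on the handle, near the balance point; x runs along it towards the blade, z up. About 50 g.
- whisk: flat yellow silicone whisk lying flat, 200 mm long. Handle 14 mm wide and 14 mm high from x=-100 to +25 mm, then flat rigid loops 50 mm wide to x=+100 mm. Origin: underside at mid-length, still on the handle, near the balance point; x runs along it towards the loops, z up. About 60 g.
- jar_red: small closed glass jar, red cap and red inside, standing upright: 44 mm in diameter, 66 mm high, body glass up to 52 mm, cap 43 mm across above that; about 0.16 kg. Origin: centre of its underside, z up. For the blue tray.
- jar_steel: small closed glass jar, bare steel cap and cream inside, standing upright: 44 mm in diameter, 66 mm high, body glass up to 52 mm, cap 43 mm across above that; about 0.16 kg. Origin: centre of its underside, z up. For the white tray.
- jar_green: small closed glass jar, green cap and dark green inside, standing upright: 44 mm in diameter, 66 mm high, body glass up to 52 mm, cap 43 mm across above that; about 0.16 kg. Origin: centre of its underside, z up. Not part of a kit: leave it.
- tray_blue: Blue tray fixed to the counter, 230 mm long (its x) by 170 mm wide (y), floor 5 mm thick, rim 12 mm high and 6 mm wide. Origin: centre of its underside, z up. Two flush cork marks on its floor: a strip 200 x 24 mm along x for the tool, centred at x=0, y=+40 mm; a disc 60 mm across for the jar, centred at x=+50, y=-45 mm. It lies with x along world y, turned up to 0.15 rad.
- tray_white: White tray fixed to the counter, 230 mm long (its x) by 170 mm wide (y), floor 5 mm thick, rim 12 mm high and 6 mm wide. Origin: centre of its underside, z up. Two flush cork marks on its floor: a strip 200 x 24 mm along x for the tool, centred at x=0, y=+40 mm; a disc 60 mm across for the jar, centred at x=+50, y=-45 mm. It lies with x along world y, turned up to 0.15 rad.
- pot: closed green enamel pot, 186 mm across the lid, 144 mm high to its black knob, handles to 120 mm either side along its y, 1.8 kg. Origin: centre of its underside. Leave it.
- colander: orange plastic colander, loose bowl 200 mm across the rim and 85 mm high, handles to 123 mm either side along its y. Origin: centre of its underside. Leave it.
Not all that is in view belongs to the job. Leave any purple look-alike of the spatula alone. What is shaped like the jar_steel but purple is not meant.

How it is judged:
By the outcome, as a careful person would: the job done as asked, in the order asked, and still so for the second after the job is handed in, with the robot touching nothing.
It also fails if it takes over 106 s, if anything falls off the work surface, if the arm or the gripper's body presses on something with over 40 N, if the wrist force passes 120 N, or if a joint passes its speed limit or range.

## Working session

There is one attempt and no reset: what is moved stays moved. The work goes in short steps, Python scripts to look and compute and a tool call to move; the robot and the scene stay as the last step left them, time stands still between calls to the robot, and variables do not carry over. Pictures are saved under pics/ and viewed, and the job is handed in when it is done.

Besides the shell and the picture viewer there is one more tool, called as name([rows], argument=value, ...), one row to a line, values as JSON. carry_out: Moves the arm, as the interface text tells. Shift numbers are shares of 40 mm and turn numbers shares of 4 degrees, none past 1 either way. Its arguments: {"type":"object","properties":{"rows":{"type":"array"}},"required":["rows"]}

```bash
ls; mkdir -p pics
python3 - <<'E'
from plant import *
import cv2
for n in("scene","top"):
    cv2.imwrite(f"pics/{n}0.png",grab_frame(n)); print(n,camera_info(n))
print(camera_info("wrist")); print(state(), tip_extent)
E
```

```text
pics
scene {'intrinsics': array([[411.86933515,   0.        , 280.1886258 ],
       [  0.        , 411.86933515, 215.18527561],
       [  0.        ,   0.        ,   1.        ]]), 'k1': -0.10573974416900848, 'xyz': array([ 1.16047316, -0.14816508,  0.85606372]), 'rotation': array([-0.27998098,  0.71847124,  0.59713271, -0.22100284])}
top {'intrinsics': array([[438.07316937,   0.        , 272.45186324],
       [  0.        , 438.07316937, 199.6316741 ],
       [  0.        ,   0.        ,   1.        ]]), 'k1': 0.03438433253941473, 'xyz': array([0.16897005, 0.0088715 , 1.40690237]), 'rotation': array([-0.06452746,  0.71329827, -0.69450954,  0.06854402])}
{'intrinsics': array([[333.26055665,   0.        , 276.1065414 ],
       [  0.        , 333.26055665, 207.63467161],
       [  0.        ,   0.        ,   1.        ]]), 'k1': -0.05877139504266917, 'tool_from_camera': array([[ 9.99998966e-01,  1.32581050e-03,  5.56126476e-04,
        -7.09216447e-04],
       [-1.23016052e-04, -3.06489120e-01,  9.51874153e-01,
        -7.05547575e-02],
       [ 1.43245146e-03, -9.51873238e-01, -3.06488640e-01,
         7.89190761e-02],
       [ 0.00000000e+00,  0.00000000e+00,  0.00000000e+00,
         1.00000000e+00]])}
{'time': 0.1, 'joint_pos': array([ 9.91978775e-01,  5.33119581e-02,  1.61418181e+00, -1.38859794e-05,
        1.47598962e+00, -1.18986920e-01]), 'joint_vel': array([ 0.00085393, -0.0015598 , -0.00524131, -0.00028755, -0.0007634 ,
       -0.00276559]), 'joint_efforts': array([ 3.11150379e-04, -3.94908321e+01, -3.71361136e+01, -1.08524875e-04,
        3.98825010e-03,  1.42898583e-05]), 'tool_pos': array([0.27712763, 0.55971513, 0.30275773]), 'tool_rot': array([-0.60050283,  0.60107691,  0.37229181, -0.37349928]), 'contact_force': array([ 0.23404196, -0.03663849,  0.13839468]), 'ft_torque': array([ 0.07771693,  0.00859234, -0.01105079]), 'gripper_width': 0.9964428805718107} 0.0726
```

View pics/scene0.png

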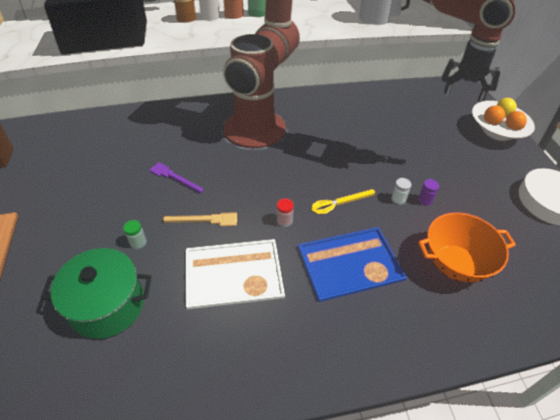

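View pics/top0.png

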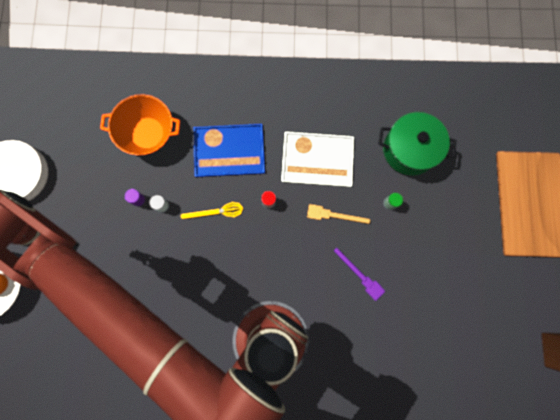

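```bash
cat > h.py <<'E'
import numpy as np, cv2
from scipy.spatial.transform import Rotation as R
from plant import *
def rot(q): return R.from_quat([q[1],q[2],q[3],q[0]])
def cam(n,st=None):
    c=camera_info(n)
    if n=="wrist":
        st=st or state(); T=np.array(c['tool_from_camera']); Rt=rot(st['tool_rot']).as_matrix()
        return c,Rt@T[:3,:3],Rt@T[:3,3]+st['tool_pos']
    return c,rot(c['rotation']).as_matrix(),np.array(c['xyz'])
def proj(n,P,st=None):
    c,Rc,t=cam(n,st); p=(np.atleast_2d(P)-t)@Rc; s=p[:,:2]/p[:,2:]
    s=s*(1+c['k1']*(s**2).sum(1,keepdims=True)); K=c['intrinsics']
    return s*[K[0,0],K[1,1]]+[K[0,2],K[1,2]]
def pix(n,uv,z,st=None):
    c,Rc,t=cam(n,st);K=c['intrinsics']
    uv=np.atleast_2d(np.array(uv,float))
    s=cv2.undistortPoints(uv.reshape(-1,1,2),K,np.array([c['k1'],0,0,0,0.]),).reshape(-1,2)
    d=np.c_[s,np.ones(len(s))]@Rc.T
    return t+d*((z-t[2])/d[:,2])[:,None]
def crop(im,x0,y0,x1,y1,k,fn):
    cv2.imwrite(fn,cv2.resize(im[y0:y1,x0:x1],None,fx=k,fy=k,interpolation=cv2.INTER_CUBIC))
E
python3 - <<'E'
from h import *
t=cv2.imread('pics/top0.png');s=cv2.imread('pics/scene0.png')
crop(t,120,110,280,230,5,'pics/ta.png');crop(t,250,110,410,230,5,'pics/tb.png')
crop(s,270,170,430,300,5,'pics/sa.png');crop(s,120,170,300,310,4,'pics/sb.png')
E
```

```text
(no output)
```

View pics/ta.png

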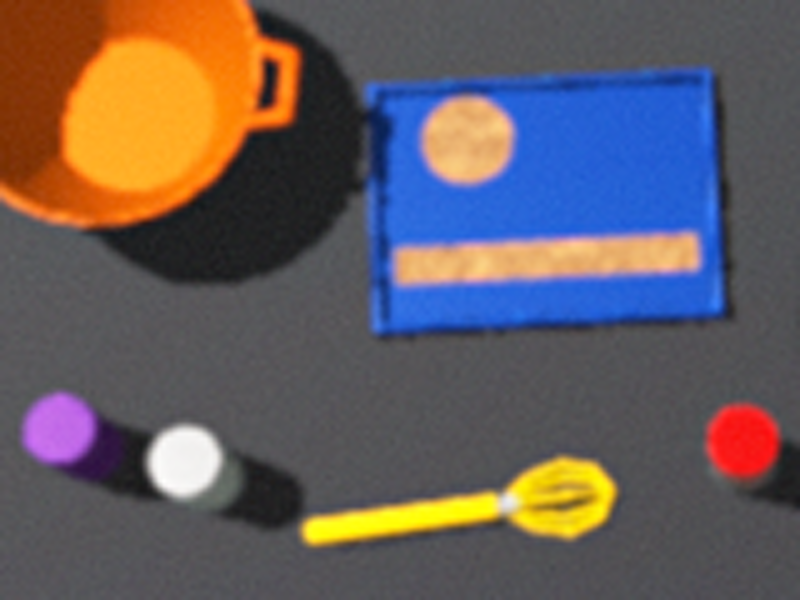

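View pics/tb.png

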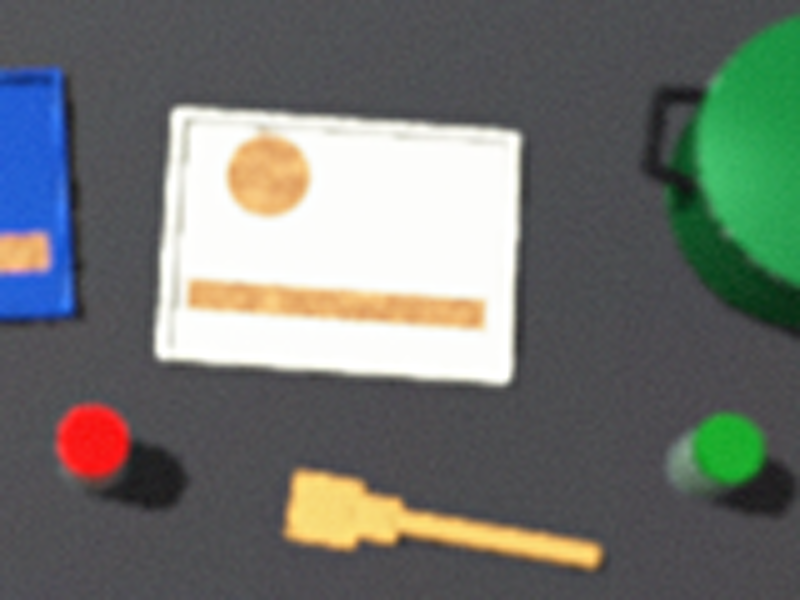

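View pics/sa.png

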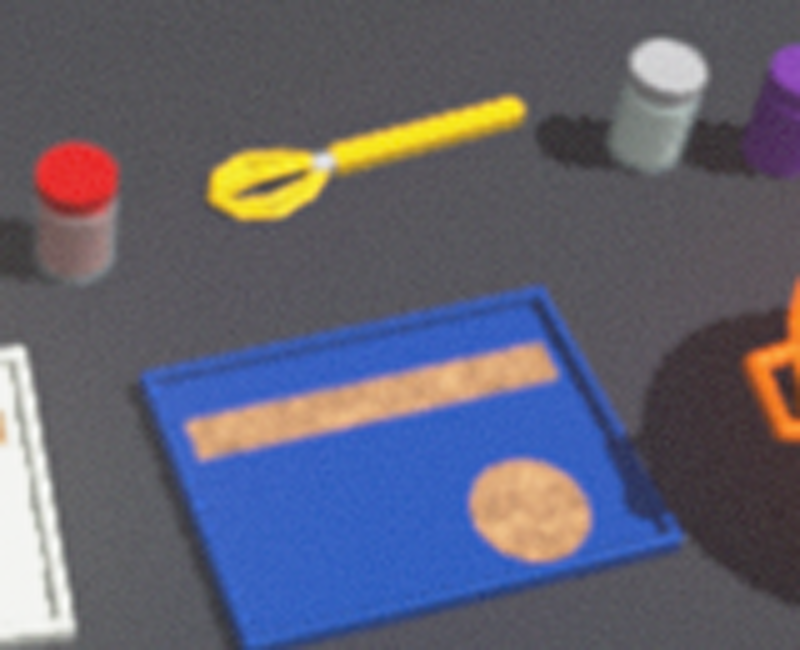

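View pics/sb.png

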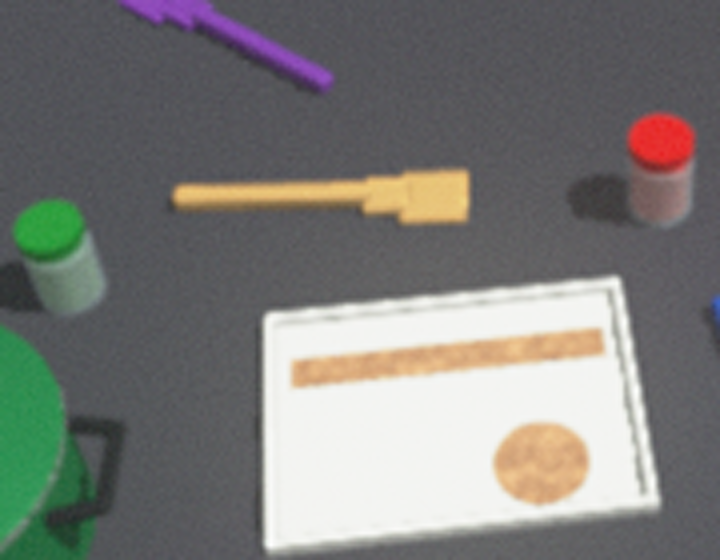

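Run:
```python
from h import *
np.set_printoptions(precision=4,suppress=True)
def m(name,cam,pts,off,k,z):
    p=pix(cam,(np.array(pts,float)+.5)/k-.5+off,z); print(name,cam,p[:,:2].tolist() if 0 else p[:,:2].round(4).reshape(-1), 'mean',p[:,:2].mean(0)); 
    if len(p)==2: d=p[1]-p[0]; print('   len',np.linalg.norm(d),'ang',np.degrees(np.arctan2(d[1],d[0])))
    if len(p)==4: 
        d=(p[1]+p[2]-p[0]-p[3])/2; print('   len',np.linalg.norm(d),'ang',np.degrees(np.arctan2(d[1],d[0])))
A=(120,110);B=(250,110);S=(270,170);Q=(120,170)
m('bstrip','top',[(395,247),(700,233),(702,268),(397,286)],A,5,.005)
m('btray','top',[(367,85),(712,70),(724,315),(376,334)],A,5,.012)
m('bdisc','top',[(467,139)],A,5,.005)
m('whisk','top',[(303,533),(617,490)],A,5,.008)
m('steel','top',[(185,461)],A,5,.066)
m('red','top',[(743,441)],A,5,.066)
m('wstrip','top',[(190,279),(486,299),(485,328),(188,309)],B,5,.005)
m('wtray','top',[(172,106),(521,130),(511,384),(157,359)],B,5,.012)
m('wdisc','top',[(268,175)],B,5,.005)
m('spat','top',[(600,557),(291,506)],B,5,.008)
m('red','top',[(93,441)],B,5,.066)
m('red','scene',[(77,177)],S,5,.066)
m('steel','scene',[(667,68)],S,5,.066)
m('bstrip','scene',[(186,423),(546,343),(558,380),(200,461)],S,5,.005)
m('bdisc','scene',[(530,510)],S,5,.005)
m('whisk','scene',[(523,110),(210,190)],S,5,.008)
m('wstrip','scene',[(292,362),(602,329),(605,354),(294,387)],Q,4,.005)
m('wdisc','scene',[(542,462)],Q,4,.005)
m('spat','scene',[(175,198),(467,196)],Q,4,.008)
m('red','scene',[(661,140)],Q,4,.066)
Rt=rot(state()['tool_rot']).as_matrix();print(Rt)
```

```text
bstrip top [0.5665 0.2521 0.582  0.0508 0.558  0.0487 0.5399 0.2493] mean [0.5616 0.1502]
   len 0.2016173623842628 ang -85.2347451718548
btray top [0.6757 0.2758 0.6932 0.0461 0.5246 0.0331 0.5054 0.2599] mean [0.5997 0.1537]
   len 0.2289652360033958 ang -85.40204144260882
bdisc top [0.6425 0.2084] mean [0.6425 0.2084]
whisk top [0.3735 0.2997 0.407  0.099 ] mean [0.3902 0.1993]
   len 0.20342038738967613 ang -80.51406128412452
steel top [0.4081 0.3633] mean [0.4081 0.3633]
red top [0.4303 0.018 ] mean [0.4303 0.018 ]
wstrip top [ 0.553  -0.0427  0.5448 -0.2384  0.5251 -0.2377  0.5326 -0.0418] mean [ 0.5389 -0.1402]
   len 0.19593649906354746 ang -92.30395759858858
wtray top [ 0.6701 -0.0281  0.6598 -0.261   0.4861 -0.2532  0.4965 -0.022 ] mean [ 0.5781 -0.1411]
   len 0.23231176573916615 ang -92.55324592464775
wdisc top [ 0.6262 -0.0934] mean [ 0.6262 -0.0934]
spat top [ 0.3744 -0.3103  0.4022 -0.1109] mean [ 0.3883 -0.2106]
   len 0.20125292661783825 ang 82.05768683246029
red top [0.4303 0.018 ] mean [0.4303 0.018 ]
red scene [0.4365 0.0178] mean [0.4365 0.0178]
steel scene [0.4113 0.362 ] mean [0.4113 0.362 ]
bstrip scene [0.5598 0.0516 0.5431 0.2535 0.568  0.2513 0.5842 0.0531] mean [0.5638 0.1524]
   len 0.20073098808196121 ang 94.69769014375825
bdisc scene [0.6435 0.2088] mean [0.6435 0.2088]
whisk scene [0.3757 0.2996 0.4062 0.1017] mean [0.391  0.2007]
   len 0.20016034543405764 ang -81.2428474512602
wstrip scene [ 0.5273 -0.2371  0.5358 -0.0396  0.5556 -0.0411  0.5467 -0.2369] mean [ 0.5413 -0.1387]
   len 0.19684124176239945 ang 87.46044296593327
wdisc scene [ 0.6278 -0.0925] mean [ 0.6278 -0.0925]
spat scene [ 0.3772 -0.3093  0.4103 -0.1113] mean [ 0.3938 -0.2103]
   len 0.2007288891714525 ang 80.487584012733
red scene [0.4351 0.0177] mean [0.4351 0.0177]
[[ 0.4438 -0.001  -0.8961]
 [ 0.8961 -0.0016  0.4438]
 [-0.0019 -1.      0.0002]]
```

carry_out([
  [[0, 0, -0.9, 0.5, -0.96, -0.13, 45], [0, 0, -0.9, 0.5, -0.96, -0.13, 45], [0, 0, -0.9, 0.5, -0.96, -0.13, 45], [0, 0, -0.9, 0.5, -0.96, -0.13, 45], [0, 0, -0.9, 0.5, -0.96, -0.13, 45]],
])

```text
time: 0.6
tool_pos: [0.3776, 0.3664, 0.2772]
tool_rot: [-0.652, 0.652, 0.273, -0.274]
contact_force: [0.9, 0.2, 0.1]
gripper_width: 0.525
```

carry_out([
  [[0, 0, -0.9, 0.5, -0.96, -0.13, 45], [0, 0, -0.9, 0.5, -0.96, -0.13, 45], [0, 0, -0.9, 0.5, -0.96, -0.13, 45], [0, 0, -0.9, 0.5, -0.96, -0.13, 45], [0, 0, -0.9, 0.5, -0.96, -0.13, 45]],
])

```text
time: 1.1
tool_pos: [0.4776, 0.1743, 0.2513]
tool_rot: [0.687, -0.687, -0.168, 0.168]
contact_force: [1.0, -0.3, -0.5]
gripper_width: 0.533
```

carry_out([
  [[0, 0, -0.9, -0.2, -0.96, -0.13, 45], [0, 0, -0.9, -0.2, -0.96, -0.13, 45], [0, 0, -0.9, -0.2, -0.96, -0.13, 45], [0, 0, -0.9, -0.2, -0.96, -0.13, 45], [0, 0, -0.9, -0.2, -0.96, -0.13, 45]],
])

```text
time: 1.6
tool_pos: [0.4365, -0.0173, 0.2253]
tool_rot: [0.705, -0.705, -0.059, 0.059]
contact_force: [0.2, -0.4, 0.8]
gripper_width: 0.528
```

carry_out([
  [[0, 0, -0.9, -0.22, -0.96, -0.13, 45], [0, 0, -0.9, -0.22, -0.96, -0.13, 45], [0, 0, -0.9, -0.22, -0.96, -0.13, 45], [0, 0, -0.9, -0.22, -0.96, -0.13, 45], [0, 0, -0.9, -0.22, -0.96, -0.13, 45]],
])

```text
time: 2.1
tool_pos: [0.3925, -0.2092, 0.1994]
tool_rot: [0.705, -0.705, 0.052, -0.052]
contact_force: [0.2, 0.3, 0.2]
gripper_width: 0.528
```

Run:
```python
from h import *
s=state();im=grab_frame("wrist");cv2.imwrite('pics/w1.png',im)
print(s['tool_pos'],rot(s['tool_rot']).as_matrix()[:,0])
d=np.array([np.cos(np.radians(81.2)),np.sin(np.radians(81.2))])
for k in(-.1,0,.1): 
    P=np.array([.391,-.2105])+k*d; print(proj('wrist',[[*P,.007]],s))
```

```text
[ 0.39246992 -0.20924665  0.19942209] [ 9.89006490e-01 -1.47872116e-01 -1.69824294e-05]
[[274.50862809 305.60178335]]
[[275.12256458 201.63835927]]
[[275.90312169  72.26304923]]
```

View pics/w1.png

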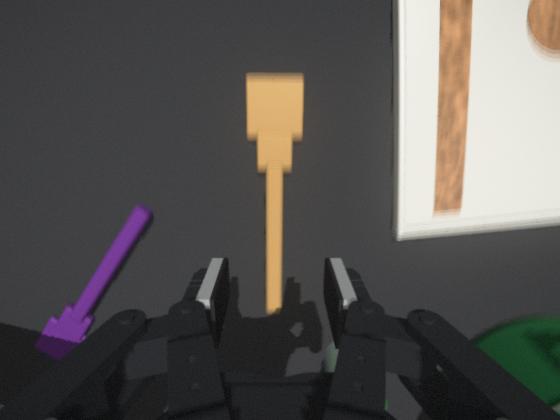

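Run:
```python
from h import *
s=state()
a=pix('wrist',[[274,311],[275,73],[274,305]],.003,s);print(a)
a=pix('wrist',[[274,308]],.012,s);print(a)
p=pix('top',[[140+298/5-20,110+90/5]],.08);print('coland handle',p)
```

```text
[[ 0.37166591 -0.32242156  0.003     ]
 [ 0.40447765 -0.11669224  0.003     ]
 [ 0.3726891  -0.31586422  0.003     ]]
[[ 0.37322081 -0.31293295  0.012     ]]
coland handle [[0.64506916 0.30475088 0.08      ]]
```

carry_out([
  [[0, 0, -0.05, -0.06, -0.07, -0.9, 40], [0, 0, 0, 0, 0, -0.9, 40], [0, 0, 0, 0, 0, -0.8, 40], [0, 0, 0, 0, 0, -0.4, 40], [0, 0, 0, 0, 0, -0.08, 40]],
])

```text
time: 2.65
tool_pos: [0.3891, -0.2092, 0.0738]
tool_rot: [0.706, -0.704, 0.054, -0.051]
contact_force: [-0.8, 0.4, -0.1]
gripper_width: 0.469
```

carry_out([
  [[0, 0, 0, 0, 0, 0, 30], [0, 0, 0, 0, 0, 0, 20], [0, 0, 0, 0, 0, 0, 8], [0, 0, 0, 0, 0, 0, 8], [0, 0, 0, 0, 0, 0, 8]],
])

```text
time: 3.15
tool_pos: [0.392, -0.2114, 0.0784]
tool_rot: [-0.705, 0.706, -0.052, 0.054]
contact_force: [-0.2, 1.0, 6.0]
gripper_width: 0.135
```

Run:
```python
from h import *
s=state();im=grab_frame("wrist");cv2.imwrite('pics/w2.png',im)
print(s['tool_pos'],s['contact_force'],s['gripper_width'])
```

```text
[ 0.39200572 -0.21142965  0.07840478] [-0.20752272  0.97510159  6.04194488] 0.135185239351919
```

View pics/w2.png

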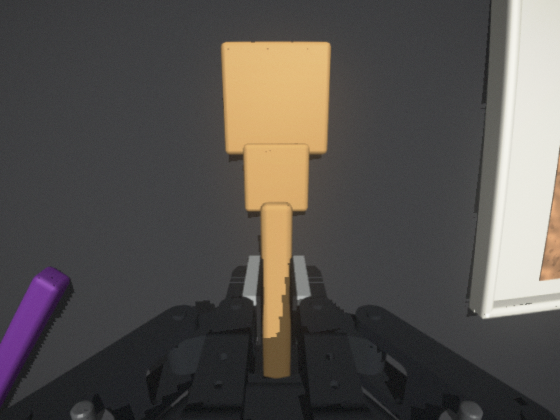

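carry_out([
  [[0, 0, 0, 0, 0, 0.2, 8], [0, 0, 0, 0, 0, 0.6, 8], [0, 0, 0, 0, 0, 0.8, 8], [0, 0, 0, 0, 0, 0.4, 8], [0, 0, 0, 0, 0, 0, 8]],
])

```text
time: 3.7
tool_pos: [0.3923, -0.2118, 0.16]
tool_rot: [-0.704, 0.706, -0.051, 0.055]
contact_force: [0.5, -0.1, -0.1]
gripper_width: 0.138
```

Run:
```python
from h import *
s=state();im=grab_frame("wrist");cv2.imwrite('pics/w3.png',im)
print(s['tool_pos'],s['contact_force'],s['ft_torque'],s['gripper_width'],rot(s['tool_rot']).as_matrix())
```

```text
[ 0.39230834 -0.21179236  0.15999845] [ 0.47457188 -0.07260081 -0.08164957] [-0.04644225 -0.01457313 -0.03415143] 0.138050876532087 [[ 0.98888678  0.00514191  0.1485816 ]
 [-0.14856176 -0.00404812  0.98889485]
 [ 0.00568628 -0.99997859 -0.00323924]]
```

View pics/w3.png

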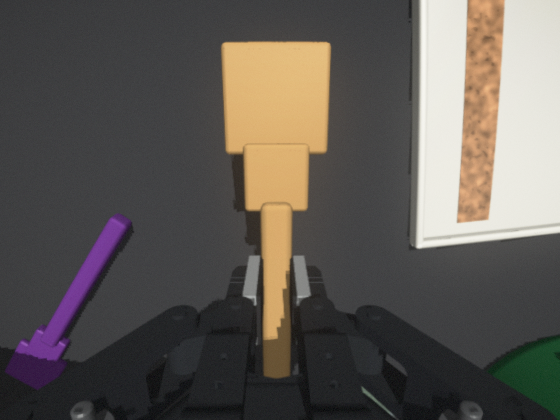

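```bash
cat >> h.py <<'E'
def intool(uv,ty):
    c=camera_info('wrist');T=np.array(c['tool_from_camera'])
    s=cv2.undistortPoints(np.array(uv,float).reshape(-1,1,2),c['intrinsics'],np.array([c['k1'],0,0,0,0.])).reshape(-1,2)
    d=np.c_[s,np.ones(len(s))]@T[:3,:3].T; t=T[:3,3]
    return t+d*((ty-t[1])/d[:,1])[:,None]
E
python3 - <<'E'
from h import *
print(intool([[276,43]],.0784-.006),intool([[276,205]],.0784-.014),intool([[275,376]],.0784-.014))
E
```

```text
[[-0.00056452  0.0724      0.10014035]] [[-0.00047044  0.0644      0.0357746 ]] [[-0.00086544  0.0644     -0.05700768]]
```

carry_out([
  [[0, 0, 0.33, 0.43, 0.5, 0.5, 8], [0, 0, 0.33, 0.43, 0.97, 0.2, 8], [0, 0, 0.33, 0.43, 0.97, 0, 8], [0, 0, 0.33, 0.43, 0.97, 0, 8], [0, 0, 0.33, 0.43, 0.97, 0, 8]],
])

```text
time: 4.25
tool_pos: [0.4764, -0.0337, 0.1829]
tool_rot: [0.707, -0.707, 0.013, -0.011]
contact_force: [0.7, 0.2, -1.2]
gripper_width: 0.137
```

carry_out([
  [[0, 0, 0.33, 0.43, 0.97, 0, 8], [0, 0, 0.33, 0.43, 0.97, 0, 8], [0, 0, 0.33, 0.43, 0.97, 0, 8], [0, 0, 0.33, 0.43, 0.97, -0.2, 8], [0, 0, 0.33, 0.4, 0.82, -0.5, 8]],
])

```text
time: 4.75
tool_pos: [0.5626, 0.1547, 0.1564]
tool_rot: [0.707, -0.706, -0.03, 0.029]
contact_force: [0.9, -0.8, -0.1]
gripper_width: 0.14
```

Run:
```python
from h import *
s=state();im=grab_frame("wrist");cv2.imwrite('pics/w4.png',im)
print(s['tool_pos'],s['contact_force'],s['gripper_width'],rot(s['tool_rot']).as_matrix()[:,0])
d=np.array([np.cos(np.radians(94.8)),np.sin(np.radians(94.8))])
for k in(-.1,0,.1):
    P=np.array([.5627,.1513])+k*d; print(proj('wrist',[[*P,.005]],s))
```

```text
[0.56259061 0.15466541 0.15640679] [ 0.90478565 -0.75576637 -0.06844972] 0.14023396776979388 [0.99653814 0.08312333 0.00149843]
[[276.17658241 337.24830297]]
[[276.30984362 221.15879189]]
[[276.47823553  70.32838212]]
```

View pics/w4.png

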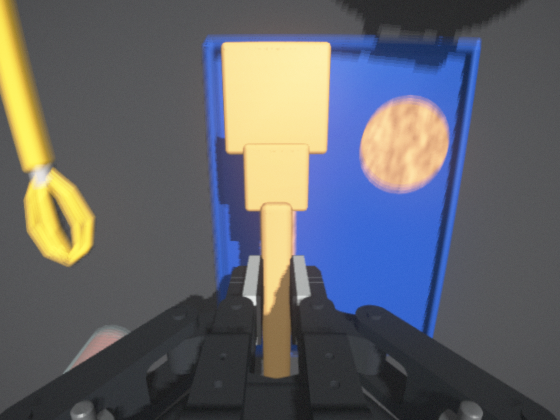

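Run:
```python
from h import *
s=state()
print(s['tool_pos'])
print('disc',pix('wrist',[[404.5,144.5]],.005,s),'strip lookup corners',pix('wrist',[[206,42],[479,42]],.012,s))
for n in('top','scene'):
    im=grab_frame(n);cv2.imwrite(f'pics/{n}1.png',im)
```

```text
[0.56151793 0.15771842 0.15111741]
disc [[0.63892036 0.21669184 0.005     ]] strip lookup corners [[0.51012078 0.26549635 0.012     ]
 [0.66953633 0.28123803 0.012     ]]
```

carry_out([
  [[0, 0, 0, 0, 0, -0.2, 8], [0, 0, 0, 0, 0, -0.2, 8], [0, 0, 0, 0, 0, 0, 8], [0, 0, 0, 0, 0, 0, 8]],
])

```text
time: 5.3
tool_pos: [0.5615, 0.1516, 0.1406]
tool_rot: [-0.707, 0.707, 0.028, -0.028]
contact_force: [0.3, -1.5, -1.3]
gripper_width: 0.139
```

Run:
```python
from h import *
s=state();im=grab_frame("wrist");cv2.imwrite('pics/w5.png',im)
print(s['tool_pos'],s['joint_vel'].round(3),rot(s['tool_rot']).as_matrix()[:,0])
```

```text
[0.56146598 0.15161907 0.14061166] [ 0.004 -0.006 -0.014  0.001  0.    -0.001] [ 9.96805122e-01  7.98715728e-02 -2.84161332e-04]
```

View pics/w5.png

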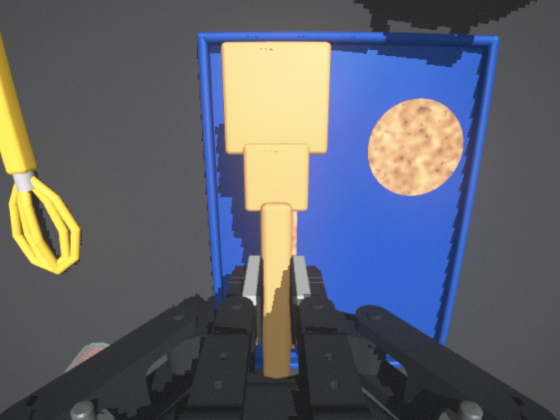

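Run:
```python
from h import *
s=state()
print('disc',pix('wrist',[[416,147]],.005,s)[0],'rim corners',pix('wrist',[[199,36],[496,38]],.012,s)[:,:2])
print(proj('wrist',[[.6430,.2086,.005],[.5627,.1513,.005]],s))
# cork strip edge visible right of handle at (297,230)
print(pix('wrist',[[297,230]],.005,s))
```

```text
disc [0.64399857 0.21003998 0.005     ] rim corners [[0.50994775 0.26085527]
 [0.67528233 0.27560979]]
[[413.99759313 149.16044216]
 [278.08658676 225.2113199 ]]
[[0.57554325 0.14892516 0.005     ]]
```

carry_out([
  [[0, 0, 0.08, 0.03, 0, -0.5, 8], [0, 0, 0, 0, 0, -0.5, 8], [0, 0, 0, 0, 0, -0.25, 8], [0, 0, 0, 0, 0, -0.08, 8], [0, 0, 0, 0, 0, 0, 8]],
])

```text
time: 5.85
tool_pos: [0.563, 0.1523, 0.0876]
tool_rot: [0.706, -0.706, -0.031, 0.031]
contact_force: [-0.2, 0.4, -0.7]
gripper_width: 0.141
```

carry_out([
  [[0, 0, 0, 0, 0, -0.05, 8], [0, 0, 0, 0, 0, -0.03, 8], [0, 0, 0, 0, 0, 0, 8]],
])

```text
time: 6.15
tool_pos: [0.5632, 0.1525, 0.0848]
tool_rot: [0.706, -0.706, -0.031, 0.03]
contact_force: [-0.3, -0.0, -0.5]
gripper_width: 0.137
```

carry_out([
  [[0, 0, 0, 0, -0.02, -0.03, 8], [0, 0, 0, 0, 0, 0, 8], [0, 0, 0, 0, 0, 0, 20], [0, 0, 0, 0, 0, 0, 26], [0, 0, 0, 0, 0, 0, 26]],
])

```text
time: 6.65
tool_pos: [0.5629, 0.1517, 0.0831]
tool_rot: [-0.706, 0.706, 0.031, -0.031]
contact_force: [0.4, 0.2, 1.0]
gripper_width: 0.311
```

carry_out([
  [[0, 0, 0, 0, 0, 0.1, 28], [0, 0, 0, 0, 0, 0.5, 28], [0, 0, 0, 0, 0, 0.8, 28], [0, 0, 0, 0, 0, 0.5, 40], [0, 0, 0, 0, 0, 0, 50]],
])

```text
time: 7.15
tool_pos: [0.5652, 0.152, 0.1635]
tool_rot: [0.707, -0.706, -0.033, 0.028]
contact_force: [0.5, 0.5, 1.0]
gripper_width: 0.584
```

Run:
```python
from h import *
s=state();im=grab_frame("wrist");cv2.imwrite('pics/w6.png',im)
print(s['tool_pos'],rot(s['tool_rot']).as_matrix()[:,0])
t=grab_frame('top');cv2.imwrite('pics/top2.png',t);crop(t,120,110,280,230,5,'pics/ta2.png')
```

```text
[0.56524936 0.15203536 0.16348494] [0.99619628 0.08678938 0.00778283]
```

View pics/w6.png

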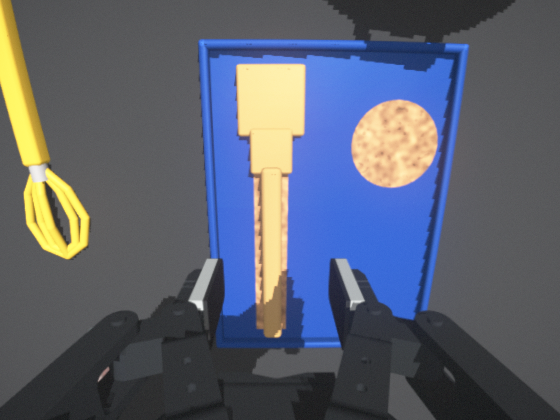

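carry_out([
  [[0, 0, 0, -0.7, -0.7, 0.3, 75], [0, 0, 0, -0.9, -0.9, 0, 75], [0, 0, 0, -0.9, -0.9, 0, 75], [0, 0, 0, -0.8, -0.85, 0, 75], [0, 0, 0, 0, 0, 0, 75]],
])

```text
time: 7.75
tool_pos: [0.4276, 0.0169, 0.1676]
tool_rot: [0.707, -0.706, -0.027, 0.031]
contact_force: [0.1, 0.1, 1.4]
gripper_width: 0.879
```

carry_out([
  [[0, 0, 0, 0, 0, 0, 75], [0, 0, 0, 0, 0, 0, 75]],
])

```text
time: 7.95
tool_pos: [0.4324, 0.0193, 0.1705]
tool_rot: [0.707, -0.706, -0.03, 0.031]
contact_force: [0.1, 0.2, -0.5]
gripper_width: 0.88
```

Run:
```python
from h import *
s=state();im=grab_frame("wrist");cv2.imwrite('pics/w7.png',im)
print(s['tool_pos'],rot(s['tool_rot']).as_matrix()[:,0])
print(proj('wrist',[[.433,.0179,.066]],s))
```

```text
[0.43238205 0.01928078 0.17052798] [ 9.96208873e-01  8.69893397e-02 -8.58299516e-04]
[[278.02611394 246.24974778]]
```

View pics/w7.png

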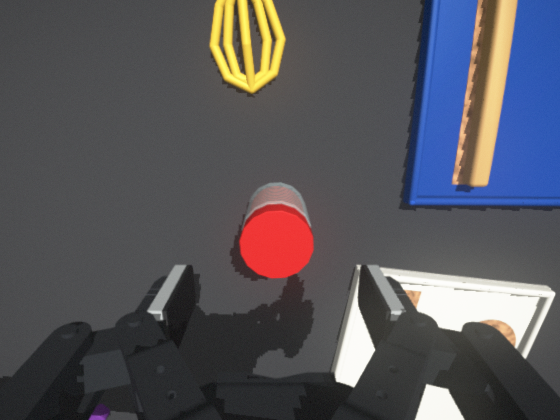

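View pics/ta2.png

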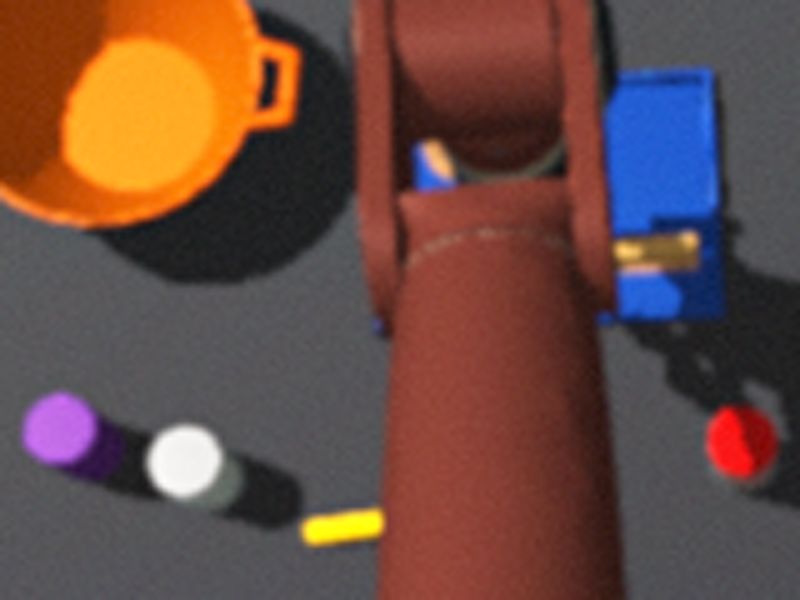

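carry_out([
  [[0, 0, 0, 0, 0, -0.6, 75], [0, 0, 0, 0, 0, -0.7, 75], [0, 0, 0, 0, 0, -0.5, 75], [0, 0, 0, 0, 0, -0.3, 75], [0, 0, 0, 0, 0, -0.06, 65]],
])

```text
time: 8.5
tool_pos: [0.4317, 0.0196, 0.0831]
tool_rot: [0.707, -0.706, -0.03, 0.032]
contact_force: [0.2, 0.3, -0.3]
gripper_width: 0.763
```

carry_out([
  [[0, 0, 0, 0, 0, 0, 55], [0, 0, 0, 0, 0, 0, 48], [0, 0, 0, 0, 0, 0, 40], [0, 0, 0, 0, 0, 0, 36], [0, 0, 0, 0, 0, 0, 36]],
])

```text
time: 9.0
tool_pos: [0.4335, 0.0188, 0.0863]
tool_rot: [-0.706, 0.707, 0.032, -0.03]
contact_force: [0.0, 1.0, 6.0]
gripper_width: 0.499
```

Run:
```python
from h import *
s=state();im=grab_frame("wrist");cv2.imwrite('pics/w8.png',im)
print(s['tool_pos'],s['contact_force'],s['ft_torque'],s['gripper_width'],rot(s['tool_rot']).as_matrix()[:,0])
```

```text
[0.43349384 0.01881355 0.08625521] [0.01325894 1.04243037 5.96710403] [0.0937389  0.09705856 0.04049976] 0.49903321370032344 [0.99624129 0.08656374 0.00316401]
```

View pics/w8.png

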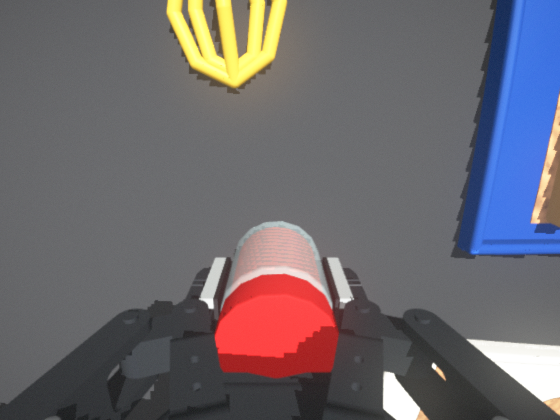

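carry_out([
  [[0, 0, 0, 0, 0, 0.2, 36], [0, 0, 0, 0, 0, 0.5, 36], [0, 0, 0, 0.1, 0.1, 0.5, 36], [0, 0, 0, 0.4, 0.4, 0.2, 36], [0, 0, 0, 0.7, 0.6, 0, 36]],
])

```text
time: 9.55
tool_pos: [0.4804, 0.0628, 0.1421]
tool_rot: [-0.706, 0.707, 0.031, -0.029]
contact_force: [0.7, -0.1, -2.1]
gripper_width: 0.502
```

carry_out([
  [[0, 0, 0, 0.8, 0.73, 0, 36], [0, 0, 0, 0.8, 0.73, 0, 36], [0, 0, 0, 0.8, 0.73, 0, 36], [0, 0, 0, 0.7, 0.63, 0, 36], [0, 0, 0, 0.5, 0.45, 0, 36]],
])

```text
time: 10.05
tool_pos: [0.6251, 0.1953, 0.1401]
tool_rot: [-0.706, 0.706, 0.031, -0.031]
contact_force: [0.8, -0.4, -2.3]
gripper_width: 0.496
```

carry_out([
  [[0, 0, 0, 0.3, 0.25, 0, 36], [0, 0, 0, 0.15, 0.13, 0, 36], [0, 0, 0, 0, 0, 0, 36], [0, 0, 0, 0, 0, 0, 36], [0, 0, 0, 0, 0, 0, 36]],
])

```text
time: 10.55
tool_pos: [0.6415, 0.2083, 0.1405]
tool_rot: [-0.706, 0.707, 0.03, -0.031]
contact_force: [0.2, -0.2, -2.0]
gripper_width: 0.499
```

Run:
```python
from h import *
s=state();im=grab_frame("wrist");cv2.imwrite('pics/w9.png',im)
print(s['tool_pos'],s['contact_force'],s['ft_torque'],s['gripper_width'],rot(s['tool_rot']).as_matrix()[:,0])
print(intool([[276,323]],.0203))
im=grab_frame("scene");cv2.imwrite('pics/s9.png',im);crop(im,270,130,430,300,4,'pics/s9c.png')
```

```text
[0.64147405 0.2082675  0.14045296] [ 0.22235184 -0.2427326  -1.97329957] [ 0.00818611 -0.03188456 -0.03060766] 0.4993465621528628 [ 0.99628272  0.08613746 -0.00103843]
[[-0.0005192   0.0203      0.00954902]]
```

View pics/w9.png

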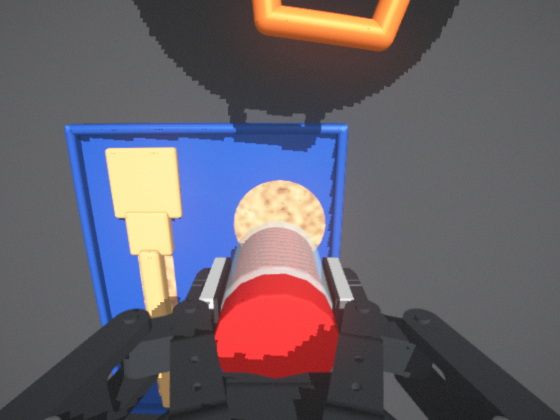

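View pics/s9c.png

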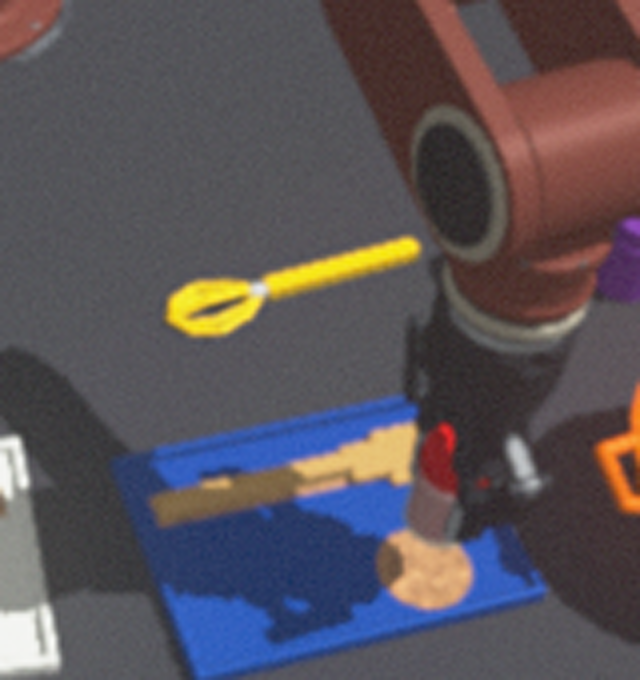

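Run:
```python
from h import *
s=state()
print('cap front',intool([[276,276]],.0203),'widest sides',intool([[217,335],[335,335]],.0203),'body bottom front',intool([[278,223]],.0863))
print('disc', pix('wrist',[[234,222],[326,222],[280,180]],.005,s))
def tl(w): return rot(s['tool_rot']).as_matrix()[:,0]
print(proj('wrist',[[.6434,.209,.005]],s))
```

```text
cap front [[-0.00054198  0.0203      0.02685395]] widest sides [[-0.02002539  0.0203      0.00465556]
 [ 0.01899498  0.0203      0.00472968]] body bottom front [[0.00041509 0.0863     0.01957133]]
disc [[0.61321155 0.20767802 0.005     ]
 [0.67370004 0.21302138 0.005     ]
 [0.64086645 0.23858419 0.005     ]]
[[279.73511528 223.91893079]]
```

Run:
```python
from h import *
print(intool([[276,276]],.0343),intool([[276,276]],.0863-.0535),intool([[278,223],[278,226]],.0863))
```

```text
[[-0.00054348  0.0343      0.01893874]] [[-0.00054332  0.0328      0.01978679]] [[0.00041509 0.0863     0.01957133]
 [0.00042025 0.0863     0.01795985]]
```

carry_out([
  [[0, 0, 0, 0.045, 0.08, -0.3, 36], [0, 0, 0, 0, 0, -0.4, 36], [0, 0, 0, 0, 0, -0.25, 36], [0, 0, 0, 0, 0, -0.12, 36], [0, 0, 0, 0, 0, -0.05, 36]],
])

```text
time: 11.15
tool_pos: [0.6432, 0.212, 0.0941]
tool_rot: [-0.706, 0.707, 0.03, -0.032]
contact_force: [0.8, -0.3, -2.8]
gripper_width: 0.496
```

carry_out([
  [[0, 0, 0, 0, 0, -0.03, 36], [0, 0, 0, 0, 0, -0.02, 36], [0, 0, 0, 0, 0, 0, 36], [0, 0, 0, 0, 0, 0, 36]],
])

```text
time: 11.55
tool_pos: [0.6443, 0.2122, 0.0945]
tool_rot: [0.706, -0.706, -0.031, 0.03]
contact_force: [0.1, -0.5, -2.1]
gripper_width: 0.5
```

carry_out([
  [[0, 0, 0, 0, 0, -0.02, 36], [0, 0, 0, 0, 0, -0.02, 36], [0, 0, 0, -0.01, 0, -0.02, 36], [0, 0, 0, 0, 0, 0, 36], [0, 0, 0, 0, 0, 0, 36]],
])

```text
time: 12.05
tool_pos: [0.6436, 0.2121, 0.0914]
tool_rot: [-0.706, 0.706, 0.031, -0.031]
contact_force: [-0.3, 0.3, -2.6]
gripper_width: 0.493
```

carry_out([
  [[0, 0, 0, 0, 0, -0.012, 36], [0, 0, 0, 0, 0, -0.012, 36], [0, 0, 0, 0, 0, 0, 36], [0, 0, 0, 0, 0, 0, 36]],
])

```text
time: 12.45
tool_pos: [0.6437, 0.2122, 0.0913]
tool_rot: [-0.706, 0.706, 0.031, -0.031]
contact_force: [-4.3, -1.5, 5.8]
gripper_width: 0.498
```

carry_out([
  [[0, 0, 0, 0, 0, 0, 46], [0, 0, 0, 0, 0, 0, 50], [0, 0, 0, 0, 0, 0, 56], [0, 0, 0, 0, 0, 0, 62], [0, 0, 0, 0, 0, 0.05, 66]],
])

```text
time: 12.95
tool_pos: [0.6434, 0.2121, 0.0921]
tool_rot: [-0.706, 0.706, 0.03, -0.031]
contact_force: [0.3, 0.3, 0.1]
gripper_width: 0.77
```

carry_out([
  [[0, 0, 0, 0, 0, 0.4, 66], [0, 0, 0, 0, 0, 0.8, 66], [0, 0, 0, 0, 0, 0.8, 66], [0, 0, 0, 0, 0, 0.4, 66], [0, 0, 0, 0, 0, 0, 66]],
])

```text
time: 13.45
tool_pos: [0.6456, 0.2126, 0.1934]
tool_rot: [0.707, -0.706, -0.033, 0.028]
contact_force: [1.2, 0.2, 0.4]
gripper_width: 0.772
```

Run:
```python
from h import *
s=state();im=grab_frame("wrist");cv2.imwrite('pics/w10.png',im)
print(s['tool_pos'],s['contact_force'],rot(s['tool_rot']).as_matrix()[:,0])
print(proj('wrist',[[.6436,.2092,.071]],s))
im=grab_frame("scene");cv2.imwrite('pics/s10.png',im);crop(im,270,130,430,300,4,'pics/s10c.png')
```

```text
[0.64557727 0.21258931 0.19339191] [1.19833596 0.18877743 0.39028814] [0.99620122 0.08673835 0.00771964]
[[271.81597589 237.06855278]]
```

View pics/w10.png

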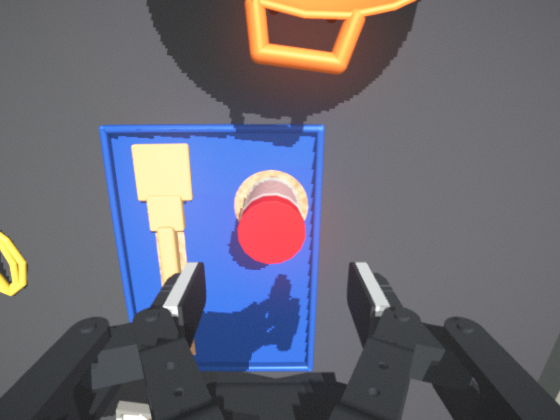

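View pics/s10c.png

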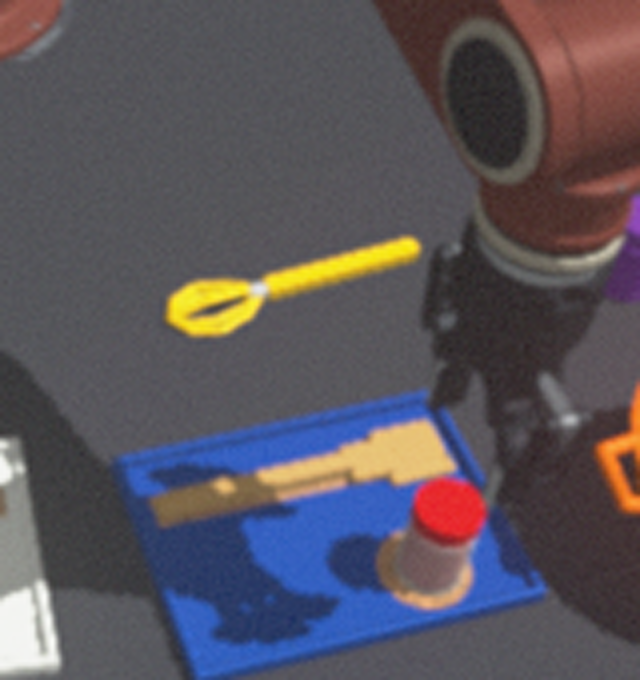

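carry_out([
  [[0, 0, 0.2, -0.6, 0, 0, 45], [0, 0, 0.2, -0.95, -0.06, 0, 45], [0, 0, 0.2, -0.95, -0.06, 0, 45], [0, 0, 0.2, -0.95, -0.06, 0, 45], [0, 0, 0.2, -0.95, -0.06, 0, 45]],
])

```text
time: 14.05
tool_pos: [0.4648, 0.202, 0.1856]
tool_rot: [-0.705, 0.705, 0.054, -0.057]
contact_force: [0.2, -0.0, 0.4]
gripper_width: 0.529
```

carry_out([
  [[0, 0, 0, -0.95, -0.06, 0, 45], [0, 0, 0, -0.7, 0, 0, 45], [0, 0, 0, -0.3, 0, 0, 45], [0, 0, 0, 0, 0, 0, 45], [0, 0, 0, 0, 0, 0, 45]],
])

```text
time: 14.55
tool_pos: [0.3893, 0.2, 0.1873]
tool_rot: [-0.705, 0.705, 0.055, -0.056]
contact_force: [-0.1, -0.4, 0.0]
gripper_width: 0.526
```

Run:
```python
from h import *
s=state();im=grab_frame("wrist");cv2.imwrite('pics/w11.png',im)
print(s['tool_pos'],s['contact_force'],rot(s['tool_rot']).as_matrix()[:,0])
d=np.array([np.cos(np.radians(99.1)),np.sin(np.radians(99.1))])
for k in(-.1,0,.1):
    P=np.array([.3906,.200])+k*d; print(proj('wrist',[[*P,.008]],s))
```

```text
[0.38926342 0.19998274 0.18729433] [-0.06648856 -0.37326096  0.02536203] [ 0.9877303   0.15615942 -0.00175961]
[[278.69078459 313.12304345]]
[[278.93579663 205.0733502 ]]
[[279.19389995  68.97449293]]
```

View pics/w11.png

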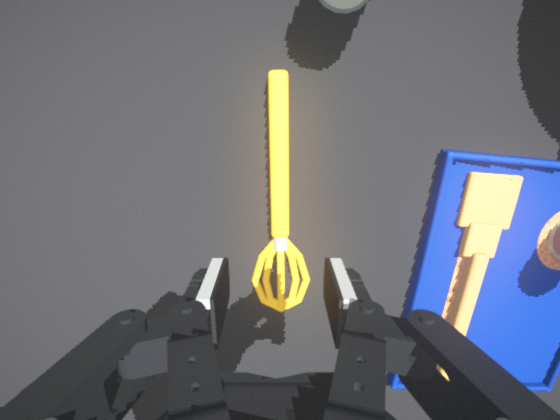

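Run:
```python
from h import *
s=state()
a=pix('wrist',[[278.5,70]],.010,s)[0];b=pix('wrist',[[282.5,309.5]],.005,s)[0];c=pix('wrist',[[281,237]],.014,s)[0]
print(a,b,(a+b)/2,np.linalg.norm((a-b)[:2]),np.degrees(np.arctan2(*(a-b)[1::-1])),c,np.linalg.norm((c-a)[:2]))
```

```text
[0.37506725 0.2979306  0.01      ] [0.41013984 0.10322808 0.005     ] [0.39260354 0.20057934 0.0075    ] 0.19783619245996886 100.21142267595049 [0.3967517 0.1758543 0.014    ] 0.12398725217318901
```

carry_out([
  [[0, 0, 0.15, 0.05, 0, -0.7, 40], [0, 0, 0, 0, 0, -0.9, 40], [0, 0, 0, 0, 0, -0.7, 40], [0, 0, 0, 0, 0, -0.3, 40], [0, 0, 0, 0, 0, -0.1, 40]],
])

```text
time: 15.1
tool_pos: [0.3912, 0.1998, 0.0789]
tool_rot: [-0.704, 0.705, 0.058, -0.06]
contact_force: [-0.3, -1.2, -1.1]
gripper_width: 0.467
```

carry_out([
  [[0, 0, 0, 0, 0, 0, 30], [0, 0, 0, 0, 0, 0, 20], [0, 0, 0, 0, 0, 0, 8], [0, 0, 0, 0, 0, 0, 8], [0, 0, 0, 0, 0, 0, 8]],
])

```text
time: 15.6
tool_pos: [0.393, 0.2006, 0.0824]
tool_rot: [0.705, -0.704, -0.06, 0.058]
contact_force: [-0.8, 0.4, 5.6]
gripper_width: 0.134
```

Run:
```python
from h import *
s=state();im=grab_frame("wrist");cv2.imwrite('pics/w12.png',im)
print(s['tool_pos'],s['contact_force'],rot(s['tool_rot']).as_matrix()[:,0])
```

```text
[0.39300231 0.20057976 0.08237961] [-0.76859686  0.40553157  5.60283169] [0.98604357 0.16644843 0.00360588]
```

View pics/w12.png

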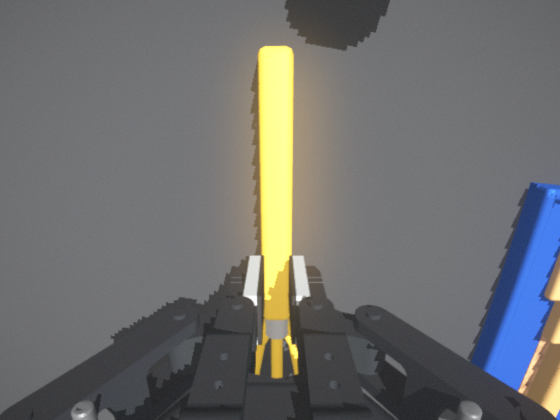

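carry_out([
  [[0, 0, 0, 0, 0, 0.2, 8], [0, 0, 0, 0, 0, 0.7, 8], [0, 0, 0, 0, -0.2, 0.8, 8], [0, 0, -0.2, 0.2, -0.5, 0.3, 8], [0, 0, -0.3, 0.4, -0.9, 0, 8]],
])

```text
time: 16.15
tool_pos: [0.4167, 0.1368, 0.1637]
tool_rot: [0.706, -0.705, -0.05, 0.046]
contact_force: [0.7, 0.7, -1.1]
gripper_width: 0.132
```

Run:
```python
from h import *
print(intool([[276,47]],.0824-.011),intool([[276,319]],.0824-.014))
```

```text
[[-0.00069941  0.0714      0.09868807]] [[-0.00053298  0.0684     -0.02439959]]
```

carry_out([
  [[0, 0, -0.4, 0.45, -0.96, 0, 8], [0, 0, -0.4, 0.45, -0.96, 0, 8], [0, 0, -0.4, 0.45, -0.96, 0, 8], [0, 0, -0.4, 0.45, -0.96, 0, 8], [0, 0, -0.4, 0.45, -0.96, 0, 8]],
])

```text
time: 16.65
tool_pos: [0.5058, -0.0575, 0.1609]
tool_rot: [0.707, -0.707, 0.003, -0.003]
contact_force: [0.3, 0.3, 0.1]
gripper_width: 0.13
```

carry_out([
  [[0, 0, -0.3, 0.4, -0.96, 0, 8], [0, 0, -0.2, 0.3, -0.7, 0, 8], [0, 0, 0, 0.15, -0.35, -0.3, 8], [0, 0, 0, 0, 0, -0.2, 8], [0, 0, 0, 0, 0, 0, 8]],
])

```text
time: 17.15
tool_pos: [0.5382, -0.1356, 0.1387]
tool_rot: [0.708, -0.706, 0.016, -0.014]
contact_force: [-0.5, 1.6, -1.6]
gripper_width: 0.131
```

carry_out([
  [[0, 0, 0, 0, 0, 0, 8], [0, 0, 0, 0, 0, 0, 8]],
])

```text
time: 17.35
tool_pos: [0.5395, -0.1353, 0.1409]
tool_rot: [0.707, -0.707, 0.014, -0.015]
contact_force: [-0.4, 0.3, -0.4]
gripper_width: 0.133
```

Run:
```python
from h import *
s=state();im=grab_frame("wrist");cv2.imwrite('pics/w13.png',im)
print(s['tool_pos'],s['joint_vel'].round(3),rot(s['tool_rot']).as_matrix()[:,0])
print(proj('wrist',[[.627,-.093,.005],[.5401,-.1395,.005]],s))
```

```text
[ 0.53946374 -0.13529274  0.14089247] [-0.001 -0.001 -0.007 -0.002 -0.002  0.001] [ 9.99155131e-01 -4.10971814e-02  2.15787548e-04]
[[413.70905099 155.84955271]
 [277.98615513 230.23056835]]
```

View pics/w13.png

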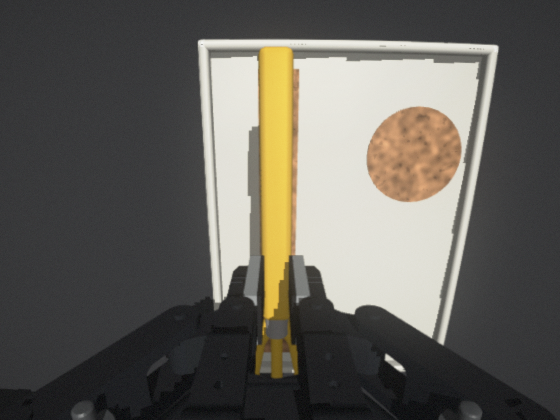

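Run:
```python
from h import *
s=state()
p=pix('wrist',[[199,42],[496,48]],.012,s);print(p,np.degrees(np.arctan2(*(p[1]-p[0])[1::-1])))
print(pix('wrist',[[414,154.5],[299,70],[296,245]],.005,s))
```

```text
[[ 0.50115042 -0.02409493  0.012     ]
 [ 0.66797577 -0.03168632  0.012     ]] -2.605449398417668
[[ 0.62746659 -0.0923559   0.005     ]
 [ 0.5563282  -0.04055704  0.005     ]
 [ 0.55212098 -0.15096722  0.005     ]]
```

carry_out([
  [[0, 0, -0.05, 0.02, -0.1, -0.5, 8], [0, 0, 0, 0, 0, -0.4, 8], [0, 0, 0, 0, 0, -0.25, 8], [0, 0, 0, 0, 0, -0.08, 8], [0, 0, 0, 0, 0, 0, 8]],
])

```text
time: 17.9
tool_pos: [0.54, -0.1399, 0.0906]
tool_rot: [0.707, -0.707, 0.017, -0.016]
contact_force: [0.5, -0.3, -0.4]
gripper_width: 0.133
```

carry_out([
  [[0, 0, 0, 0, 0, -0.04, 8], [0, 0, 0, 0, 0, -0.03, 8], [0, 0, 0, 0, 0, 0, 8], [0, 0, 0, 0, 0, 0, 8]],
])

```text
time: 18.3
tool_pos: [0.5406, -0.1403, 0.0889]
tool_rot: [-0.707, 0.707, -0.016, 0.016]
contact_force: [-0.9, 0.5, -0.4]
gripper_width: 0.128
```

carry_out([
  [[0, 0, 0, -0.01, 0.02, -0.03, 8], [0, 0, 0, 0, 0, -0.015, 8], [0, 0, 0, 0, 0, 0, 8], [0, 0, 0, 0, 0, 0, 8]],
])

```text
time: 18.7
tool_pos: [0.5403, -0.1395, 0.0874]
tool_rot: [-0.707, 0.707, -0.016, 0.016]
contact_force: [-2.9, 1.4, 5.3]
gripper_width: 0.137
```

carry_out([
  [[0, 0, 0, 0, 0, 0, 18], [0, 0, 0, 0, 0, 0, 24], [0, 0, 0, 0, 0, 0, 27], [0, 0, 0, 0, 0, 0, 27]],
])

```text
time: 19.1
tool_pos: [0.5399, -0.1394, 0.0865]
tool_rot: [0.707, -0.707, 0.016, -0.016]
contact_force: [0.9, -0.2, 0.5]
gripper_width: 0.313
```

carry_out([
  [[0, 0, 0, 0, 0, 0.1, 27], [0, 0, 0, 0, 0, 0.5, 27], [0, 0, 0, 0, 0, 0.9, 27], [0, 0, 0, 0, 0, 0.9, 45], [0, 0, 0, 0, 0, 0, 60]],
])

```text
time: 19.6
tool_pos: [0.5432, -0.1407, 0.1896]
tool_rot: [-0.705, 0.708, -0.012, 0.02]
contact_force: [1.6, 0.0, 1.0]
gripper_width: 0.642
```

carry_out([
  [[0, 0, 0, 0, 0, 0, 75], [0, 0, 0, 0, 0, 0, 75]],
])

```text
time: 19.8
tool_pos: [0.5393, -0.1392, 0.1815]
tool_rot: [0.707, -0.707, 0.017, -0.015]
contact_force: [-0.2, 0.5, -0.3]
gripper_width: 0.874
```

Run:
```python
from h import *
s=state();im=grab_frame("wrist");cv2.imwrite('pics/w14.png',im)
print(s['tool_pos'],s['joint_vel'].round(3),rot(s['tool_rot']).as_matrix()[:,0])
```

```text
[ 0.53932086 -0.13915082  0.18151261] [-0.001  0.014  0.014  0.     0.002  0.001] [ 0.99894872 -0.04579787 -0.00200148]
```

View pics/w14.png

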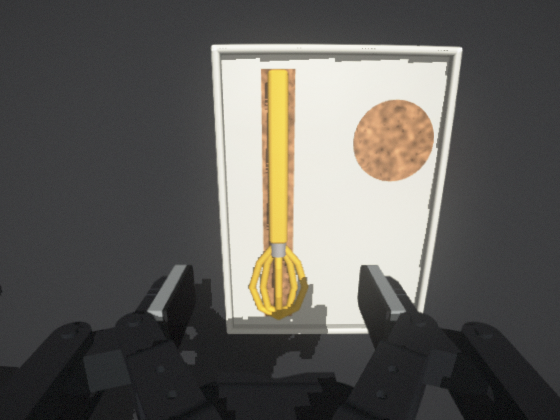

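carry_out([
  [[0, 0, 0, -0.15, 0.6, 0.2, 75], [0, 0, 0, -0.25, 0.96, 0, 75], [0, 0, 0, -0.25, 0.96, 0, 75], [0, 0, 0, -0.25, 0.96, 0, 75], [0, 0, 0, -0.25, 0.96, 0, 75]],
])

```text
time: 20.35
tool_pos: [0.4926, 0.0395, 0.1889]
tool_rot: [0.707, -0.707, 0.017, -0.015]
contact_force: [0.8, 0.5, -0.8]
gripper_width: 0.879
```

carry_out([
  [[0, 0, 0, -0.25, 0.96, 0, 75], [0, 0, 0, -0.25, 0.96, 0, 75], [0, 0, 0, -0.25, 0.96, 0, 75], [0, 0, 0, -0.25, 0.96, 0, 75], [0, 0, 0, -0.25, 0.96, 0, 75]],
])

```text
time: 20.85
tool_pos: [0.4426, 0.2314, 0.1891]
tool_rot: [-0.707, 0.707, -0.017, 0.015]
contact_force: [0.1, -0.3, 0.5]
gripper_width: 0.879
```

carry_out([
  [[0, 0, 0, -0.25, 0.96, 0, 75], [0, 0, 0, -0.25, 0.8, 0, 75], [0, 0, 0, -0.1, 0.4, 0, 75], [0, 0, 0, -0.05, 0.1, 0, 75], [0, 0, 0, 0, 0, 0, 75]],
])

```text
time: 21.35
tool_pos: [0.4173, 0.3204, 0.1894]
tool_rot: [-0.706, 0.707, -0.017, 0.015]
contact_force: [-0.2, -0.1, -0.3]
gripper_width: 0.881
```

carry_out([
  [[0, 0, 0, 0, 0, 0, 75], [0, 0, 0, 0, 0, 0, 75]],
])

```text
time: 21.55
tool_pos: [0.4183, 0.3196, 0.1904]
tool_rot: [-0.707, 0.707, -0.017, 0.017]
contact_force: [-1.0, -0.4, -0.5]
gripper_width: 0.877
```

Run:
```python
from h import *
s=state();im=grab_frame("wrist");cv2.imwrite('pics/w15.png',im)
print(s['tool_pos'],s['joint_vel'].round(3),rot(s['tool_rot']).as_matrix()[:,0])
print(proj('wrist',[[.4097,.3627,.066]],s), pix('top',[[120+60.5/5-.5,110+428.5/5-.5]],.066))
```

```text
[0.41830407 0.31961593 0.19041937] [-0.002 -0.004 -0.004  0.001  0.002  0.002] [ 9.98886572e-01 -4.71748604e-02 -3.86367035e-04]
[[259.07744763 163.45547238]] [[0.42679639 0.44182485 0.066     ]]
```

View pics/w15.png

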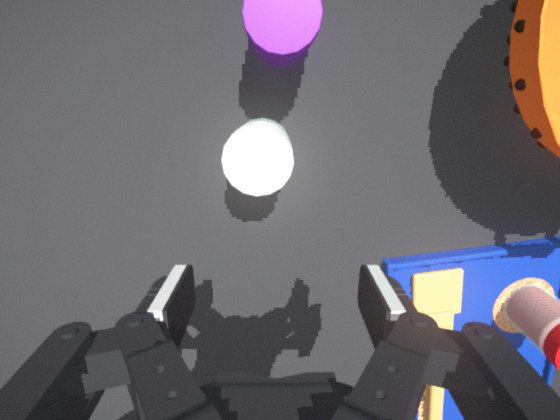

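carry_out([
  [[0, 0, 0, -0.1, 0.5, 0, 75], [0, 0, 0, -0.1, 0.45, -0.2, 75], [0, 0, 0, -0.02, 0.13, -0.4, 75], [0, 0, 0, 0, 0, -0.4, 75], [0, 0, 0, 0, 0, -0.2, 75]],
])

```text
time: 22.1
tool_pos: [0.4082, 0.3623, 0.1396]
tool_rot: [-0.706, 0.708, -0.018, 0.015]
contact_force: [-0.1, -0.2, -0.8]
gripper_width: 0.878
```

carry_out([
  [[0, 0, 0, 0, 0, 0, 75], [0, 0, 0, 0, 0, 0, 75]],
])

```text
time: 22.3
tool_pos: [0.4093, 0.3632, 0.1423]
tool_rot: [-0.707, 0.707, -0.017, 0.016]
contact_force: [-0.1, -0.5, 0.1]
gripper_width: 0.877
```

Run:
```python
from h import *
s=state();im=grab_frame("wrist");cv2.imwrite('pics/w16.png',im)
print(s['tool_pos'],s['joint_vel'].round(3),rot(s['tool_rot']).as_matrix()[:,0])
print(proj('wrist',[[.4095,.363,.066]],s))
```

```text
[0.40930707 0.36315562 0.142331  ] [ 0.004 -0.012 -0.019  0.001  0.001 -0.   ] [ 9.98917872e-01 -4.65048980e-02 -6.15299186e-04]
[[277.49855558 267.36965912]]
```

View pics/w16.png

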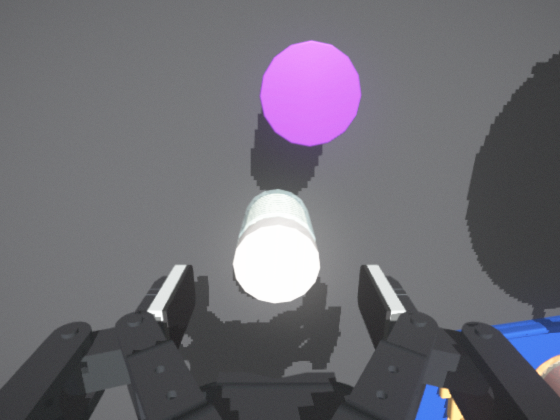

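carry_out([
  [[0, 0, 0, 0, 0.03, -0.4, 75], [0, 0, 0, 0, 0, -0.5, 75], [0, 0, 0, 0, 0, -0.35, 75], [0, 0, 0, 0, 0, -0.15, 75], [0, 0, 0, 0, 0, -0.02, 75]],
])

```text
time: 22.85
tool_pos: [0.4087, 0.3646, 0.0847]
tool_rot: [-0.706, 0.707, -0.017, 0.016]
contact_force: [0.2, -0.7, -0.1]
gripper_width: 0.878
```

carry_out([
  [[0, 0, 0, 0, 0, 0, 62], [0, 0, 0, 0, 0, 0, 54], [0, 0, 0, 0, 0, 0, 47], [0, 0, 0, 0, 0, 0, 36], [0, 0, 0, 0, 0, 0, 36]],
])

```text
time: 23.35
tool_pos: [0.4099, 0.3655, 0.0872]
tool_rot: [0.707, -0.706, 0.016, -0.017]
contact_force: [-0.1, -0.3, 5.5]
gripper_width: 0.497
```

Run:
```python
from h import *
s=state();im=grab_frame("wrist");cv2.imwrite('pics/w17.png',im)
print(s['tool_pos'],s['contact_force'],s['gripper_width'],rot(s['tool_rot']).as_matrix()[:,0])
```

```text
[0.4098655  0.36547788 0.08715143] [-0.05804003 -0.30550738  5.52616355] 0.49744764258988344 [ 0.99895044 -0.04578016  0.00148051]
```

View pics/w17.png

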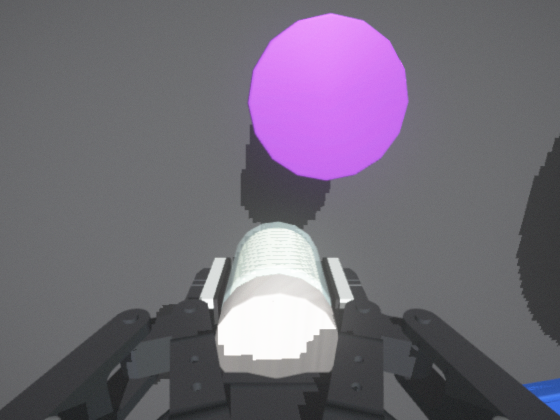

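carry_out([
  [[0, 0, 0, 0, 0, 0.2, 36], [0, 0, 0, 0, 0, 0.6, 36], [0, 0, 0, 0.1, -0.2, 0.7, 36], [0, 0, 0, 0.2, -0.5, 0.4, 36], [0, 0, 0, 0.4, -0.8, 0, 36]],
])

```text
time: 23.9
tool_pos: [0.4381, 0.3059, 0.165]
tool_rot: [0.708, -0.706, 0.014, -0.017]
contact_force: [0.3, -0.5, -1.9]
gripper_width: 0.5
```

carry_out([
  [[0, 0, 0, 0.42, -0.9, 0, 36], [0, 0, 0, 0.42, -0.9, 0, 36], [0, 0, 0, 0.42, -0.9, 0, 36], [0, 0, 0, 0.42, -0.9, 0, 36], [0, 0, 0, 0.42, -0.9, 0, 36]],
])

```text
time: 24.4
tool_pos: [0.521, 0.1233, 0.1615]
tool_rot: [-0.707, 0.707, -0.017, 0.016]
contact_force: [0.2, -0.4, -2.1]
gripper_width: 0.499
```

carry_out([
  [[0, 0, 0, 0.42, -0.9, 0, 36], [0, 0, 0, 0.42, -0.9, 0, 36], [0, 0, 0, 0.42, -0.9, 0, 36], [0, 0, 0, 0.42, -0.9, 0, 36], [0, 0, 0, 0.42, -0.8, 0, 36]],
])

```text
time: 24.9
tool_pos: [0.605, -0.0528, 0.1613]
tool_rot: [0.707, -0.707, 0.017, -0.016]
contact_force: [0.4, 0.7, -3.0]
gripper_width: 0.499
```

carry_out([
  [[0, 0, 0, 0.3, -0.5, -0.1, 36], [0, 0, 0, 0.2, -0.3, -0.2, 36], [0, 0, 0, 0, 0, -0.3, 36], [0, 0, 0, 0, 0, 0, 36], [0, 0, 0, 0, 0, 0, 36]],
])

```text
time: 25.4
tool_pos: [0.6239, -0.0816, 0.1364]
tool_rot: [0.707, -0.707, 0.017, -0.015]
contact_force: [-0.4, -0.3, -2.6]
gripper_width: 0.498
```

Run:
```python
from h import *
s=state();im=grab_frame("wrist");cv2.imwrite('pics/w18.png',im)
print(s['tool_pos'],s['contact_force'],s['gripper_width'],rot(s['tool_rot']).as_matrix()[:,0])
print(proj('wrist',[[.6273,-.0926,.005]],s))
```

```text
[ 0.62392357 -0.0815693   0.13635237] [-0.44889313 -0.33490638 -2.57481919] 0.4982332949521904 [ 0.99900413 -0.04450173 -0.00321692]
[[283.30668139 242.41320242]]
```

View pics/w18.png

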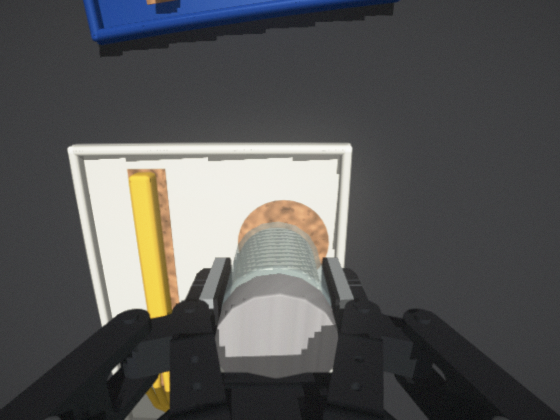

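Run:
```python
from h import *
print((proj('scene',[[.6436,.2092,.071],[.6436,.2092,.005]])-[270,130]+.5)*4-.5)
print(pix('scene',[[270+450.5/4-.5,130+505.5/4-.5]],.071))
im=cv2.imread('pics/s10.png');crop(im,355,235,405,290,10,'pics/s10d.png')
print((proj('scene',[[.6436,.2092,.071],[.6436,.2092,.005]])-[355,235]+.5)*10-.5)
```

```text
[[445.91566608 505.50925398]
 [424.56757949 567.99864577]]
[[0.64369734 0.21175874 0.071     ]]
[[265.53916521 214.52313496]
 [212.16894873 370.74661443]]
```

View pics/s10d.png

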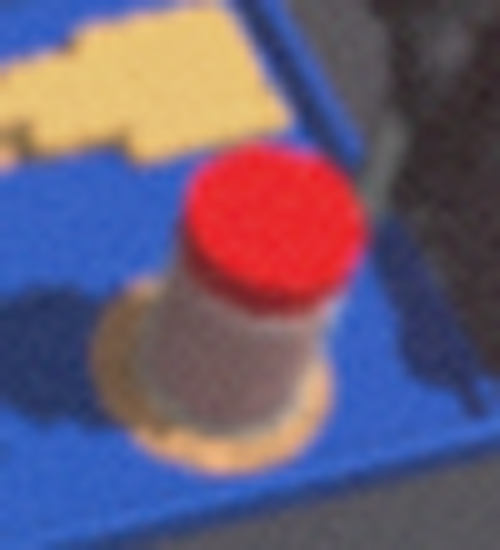

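carry_out([
  [[0, 0, 0, 0.08, -0.21, -0.3, 36], [0, 0, 0, 0, 0, -0.35, 36], [0, 0, 0, 0, 0, -0.2, 36], [0, 0, 0, 0, 0, -0.12, 36], [0, 0, 0, 0, 0, 0, 36]],
])

```text
time: 25.95
tool_pos: [0.6276, -0.0912, 0.0975]
tool_rot: [0.707, -0.707, 0.017, -0.015]
contact_force: [-0.1, 0.1, -1.4]
gripper_width: 0.495
```

carry_out([
  [[0, 0, 0, 0, 0, 0, 36], [0, 0, 0, 0, 0, 0, 36]],
])

```text
time: 26.15
tool_pos: [0.6289, -0.0915, 0.0998]
tool_rot: [-0.707, 0.707, -0.016, 0.017]
contact_force: [-0.4, -0.9, -1.9]
gripper_width: 0.496
```

carry_out([
  [[0, 0, 0, -0.04, -0.01, -0.06, 36], [0, 0, 0, 0, 0, -0.05, 36], [0, 0, 0, 0, 0, -0.03, 36], [0, 0, 0, 0, 0, 0, 36], [0, 0, 0, 0, 0, 0, 36]],
])

```text
time: 26.65
tool_pos: [0.6268, -0.0918, 0.0935]
tool_rot: [0.707, -0.707, 0.016, -0.016]
contact_force: [-0.8, 0.6, -1.5]
gripper_width: 0.498
```

carry_out([
  [[0, 0, 0, 0, 0, -0.02, 36], [0, 0, 0, 0, 0, -0.015, 36], [0, 0, 0, 0, 0, 0, 36], [0, 0, 0, 0, 0, 0, 36]],
])

```text
time: 27.05
tool_pos: [0.6269, -0.0919, 0.0922]
tool_rot: [-0.707, 0.707, -0.016, 0.016]
contact_force: [0.2, 0.1, -1.6]
gripper_width: 0.501
```

carry_out([
  [[0, 0, 0, 0, 0, -0.012, 36], [0, 0, 0, 0, 0, -0.012, 36], [0, 0, 0, 0, 0, 0, 36], [0, 0, 0, 0, 0, 0, 36]],
])

```text
time: 27.45
tool_pos: [0.627, -0.0919, 0.0922]
tool_rot: [-0.707, 0.707, -0.016, 0.016]
contact_force: [-3.1, 0.9, 5.1]
gripper_width: 0.497
```

Contact made; release and retreat up, then away so the cameras can see.

carry_out([
  [[0, 0, 0, 0, 0, 0, 46], [0, 0, 0, 0, 0, 0, 50], [0, 0, 0, 0, 0, 0, 56], [0, 0, 0, 0, 0, 0, 62], [0, 0, 0, 0, 0, 0.05, 66]],
])

```text
time: 27.95
tool_pos: [0.6266, -0.0918, 0.0928]
tool_rot: [0.707, -0.707, 0.016, -0.016]
contact_force: [-0.1, -0.3, 0.0]
gripper_width: 0.775
```

carry_out([
  [[0, 0, 0, 0, 0, 0.4, 66], [0, 0, 0, 0, 0, 0.8, 66], [0, 0, 0, 0, 0, 0.9, 66], [0, 0, 0, 0, 0, 0.9, 66], [0, 0, 0, 0, 0, 0.5, 66]],
])

```text
time: 28.45
tool_pos: [0.6282, -0.0922, 0.239]
tool_rot: [-0.706, 0.707, -0.014, 0.019]
contact_force: [1.1, 0.3, 0.5]
gripper_width: 0.773
```

carry_out([
  [[0, 0, 0, -0.9, -0.3, 0.2, 66], [0, 0, 0, -0.9, -0.4, 0.2, 66], [0, 0, 0, -0.9, -0.4, 0.2, 66], [0, 0, 0, -0.9, -0.4, 0.2, 66], [0, 0, 0, -0.6, -0.4, 0, 66]],
])

```text
time: 28.95
tool_pos: [0.4576, -0.1684, 0.2679]
tool_rot: [-0.706, 0.708, -0.015, 0.017]
contact_force: [-0.8, 0.5, 0.3]
gripper_width: 0.774
```

carry_out([
  [[0, 0, 0, 0, -0.9, 0, 66], [0, 0, 0, 0, -0.9, 0, 66], [0, 0, 0, 0, -0.9, 0, 66], [0, 0, 0, 0, -0.9, 0, 66], [0, 0, 0, 0, -0.9, 0, 66]],
])

```text
time: 29.45
tool_pos: [0.4587, -0.3494, 0.2669]
tool_rot: [-0.706, 0.707, -0.016, 0.017]
contact_force: [0.9, -0.4, 0.6]
gripper_width: 0.77
```

Run:
```python
from h import *
t=grab_frame("top");s=grab_frame('scene')
cv2.imwrite('pics/top9.png',t);cv2.imwrite('pics/scene9.png',s)
crop(t,190,115,360,200,4.7,'pics/t9c.png');crop(s,170,210,410,310,3.3,'pics/s9d.png')
```

```text
(no output)
```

View pics/t9c.png

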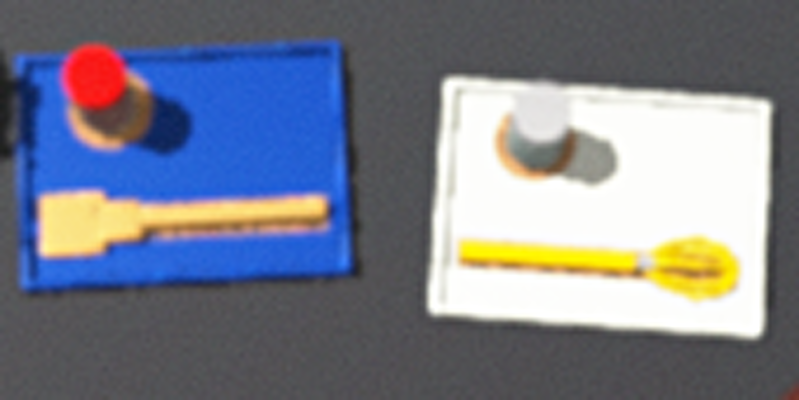

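View pics/s9d.png

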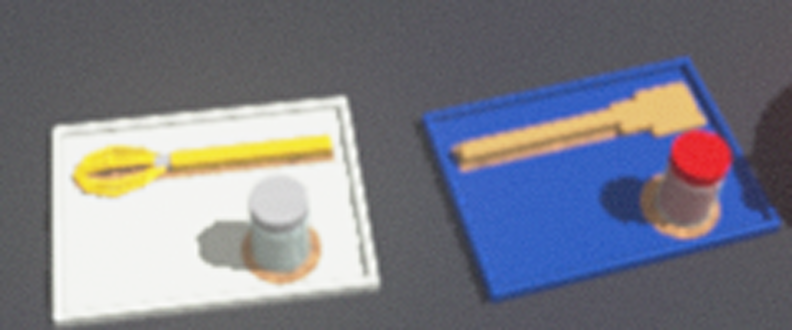

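View pics/scene9.png

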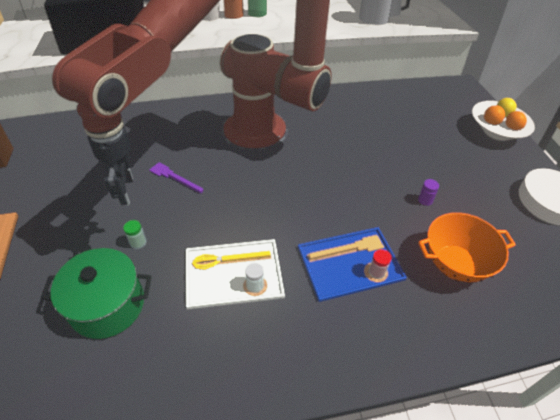

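Run:
```python
from h import *
np.set_printoptions(precision=4,suppress=True)
def T(p,z): return pix('top',(np.array(p,float)+.5)/4.7-.5+np.array([190,115]),z)
def S(p,z): return pix('scene',(np.array(p,float)+.5)/3.3-.5+np.array([170,210]),z)
print('red',T([(95,77)],.071),S([(700,156)],.071),'want .6434 .2090')
print('steel',T([(542,112)],.071),S([(279,202)],.071),'want .6273 -.0926')
a=T([(40,226),(328,210)],.013);print('spat',a[:,:2],a.mean(0),'want .563 .1516')
a=T([(460,252),(739,270)],.013);print('whisk',a[:,:2],a.mean(0),'want .5402 -.1393')
a=S([(457,152),(702,105)],.013);print('spat',a[:,:2],a.mean(0))
a=S([(331,147),(76,175)],.013);print('whisk',a[:,:2],a.mean(0))
```

```text
red [[0.6413 0.2102 0.071 ]] [[0.6465 0.2098 0.071 ]] want .6434 .2090
steel [[ 0.6253 -0.0938  0.071 ]] [[ 0.631  -0.0931  0.071 ]] want .6273 -.0926
spat [[0.5516 0.2516]
 [0.569  0.0509]] [0.5603 0.1513 0.013 ] want .563 .1516
whisk [[ 0.5413 -0.0422]
 [ 0.5337 -0.2371]] [ 0.5375 -0.1397  0.013 ] want .5402 -.1393
spat [[0.5707 0.052 ]
 [0.5611 0.2554]] [0.5659 0.1537 0.013 ]
whisk [[ 0.5488 -0.0423]
 [ 0.5411 -0.2365]] [ 0.545  -0.1394  0.013 ]
```

carry_out([
  [[0, 0, 0, 0, 0, 0, 66], [0, 0, 0, 0, 0, 0, 66], [0, 0, 0, 0, 0, 0, 66]],
])

```text
time: 29.85
tool_pos: [0.459, -0.3468, 0.2656]
tool_rot: [-0.707, 0.707, -0.016, 0.016]
contact_force: [0.6, 0.8, -0.5]
gripper_width: 0.775
```

```bash
python3 -c "
from plant import *
s=state();print(s['time'],s['tool_pos'],s['contact_force']);print(job_done())"
```

```text
29.85 [ 0.45901059 -0.34676153  0.26557165] [ 0.59891719  0.76080045 -0.45965485]
the job is handed in; nothing more can be done
None
```

Both kits are made up and the job is handed in at 29.9 s. The spatula and the red-capped jar are in the blue tray, and the whisk and the steel-capped jar are in the white tray.

- **Placement:** the final top and scene pictures show both tools flat along their strips and both jars upright on their discs.
    - Averaged over the two cameras, every item is within about 2 mm of its target.
    - Taken singly, the cameras disagree by up to about 7 mm, and single readings are up to about 5 mm off target. The errors mostly point opposite ways, which suggests camera calibration or height rather than real offsets.
- **Red jar:** an earlier scene picture put it about 2 mm off its disc centre towards +y. I left it, because the final pictures showed only about 1 mm.
- **Forces:** each jar touched down with about 7 N of contact, and no reading at the end of a move was above about 8 N.
- **Other things:** the green-capped jar, pot, colander and purple look-alikes appear unmoved in the last scene picture. The gripper is open and clear of everything.

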